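# Lock the battery cover of the kitchen scale

### The job

The kitchen scale lies upside down with its battery cover not yet locked. Take the flat-bladed key (the one with the straight bar handle) out of its stand, put its blade fully into the slot of the round fastener on the scale and turn the fastener clockwise, seen from above, to its stop, so that the slot lines up with the two small ribs on the cover. Then put the key back in its own stand; the gripper itself must not press on the scale.

Things in the scene. Friction and masses are not known exactly. Their poses are not given: they have to be found in the camera images.
- scale: Kitchen scale lying upside down, fixed: white case 160 x 210 mm (its x, y), 30 mm high; grey cover panel on top (33 mm high) with a round aluminium fastener, 56 mm across, in its middle, top 50 mm above the worktop. Two small white ribs (16 x 6 mm) lie on the scale's x axis, 42 mm either side of the fastener's centre. Rubber feet at the corners. Origin: centre of its underside, on the worktop.
- slot (a point): Middle of the slot's floor, on the fastener's axis, 36 mm above the worktop; turns with the fastener. x lies along the slot (the same turned by half a turn), z up. The slot runs straight across the whole head, is 14 mm deep and 9 mm wide; its upper 5 mm flare at 45 degrees to 19 mm at the mouth.
- fastener (a joint): Turn of the fastener, rad, growing clockwise seen from above. At 0 the slot lies along the scale's y axis; at 1.571, a stop, it lies along the scale's x axis in line with the ribs: locked. Starts between 0.15 and 0.4 and stays where it is left; friction about 0.06 N m. The blade has some 8 degrees of play in the slot each way.
- key_grip (a point): Centre of the flat-bladed key's wooden bar handle: 50 mm long (x), 20 mm thick (y, grasp this), 50 mm high. Below it in the same plane a steel blade, 28 mm wide (x), 5 thick (y), 22 long; its lower edge is 47 mm below this point. z up; loose, 50 to 100 g. The other key (round knob handle, round pin) cannot turn the fastener; which key is nearer to the robot varies.
- key_stand: Grey fixed block 72 x 50 mm (x, y), 32 mm high, holding the flat-bladed key upright. Origin: centre of its underside, on the worktop. In its top a slot along x, 34 x 12 mm, 26 deep, the mouth flared by 5 mm all round. The seated key's blade is in the slot and its handle rests on the block, key_grip 57 mm above the worktop. An equal block holds the other key.
There are look-alikes about, which are no part of the job. What is shaped like the key_stand but turquoise is not meant.

How it is judged (in metres and radians):
On the way, in this order (a step that is already met when the one before it is completed fails the run):
1. the key's blade is in the fastener's slot (at least 8 of its 14 mm deep, upright within 17 degrees, key within 13 mm of the fastener's axis) and the fastener is still unlocked (z of key_grip in the frame of scale below 0.089 m and horizontal distance between key_grip and scale below 0.013 m and angle between key_grip's own z axis and vertical below 0.3 rad and value of joint fastener below 1.2 rad), for 0.1 s.
2. with the blade still in the slot, the fastener has been turned clockwise to within 13 degrees of its stop (z of key_grip in the frame of scale below 0.092 m and horizontal distance between key_grip and scale below 0.015 m and value of joint fastener above 1.345 rad), for 0.1 s.
At the end, for the whole second after the job is handed in: The fastener is within 13 degrees of its clockwise stop, and the flat-bladed key stands in its own stand again: upright within 11 degrees, its handle's centre within 12 mm of the stand's axis and within 6 mm above the seated height (value of joint fastener above 1.345 rad and horizontal distance between key_grip and key_stand below 0.012 m and z of key_grip in the frame of key_stand between 0.05 and 0.063 m and angle between key_grip's own z axis and vertical below 0.2 rad); the robot touches nothing.
It fails at once if the gripper presses on the scale or its fastener with more than 5 N (contact force between the fingers and scale above 5 N).
It also fails if it takes over 61 s, if anything falls off the work surface, if the arm or the gripper's body presses on something with over 40 N, if the wrist force passes 120 N, or if a joint passes its speed limit or range.

### The arm

A 7-joint arm with a two-finger parallel gripper is mounted at the origin on a cart in front of the work surface, level with it; the furniture and walls round the work are solid. World frame = base frame: x ahead of the robot, y to its left, z up, the work surface at z = 0. Lengths are in m, angles in degrees, forces in N, time in s.
With the tool pointing down it reaches from about 0.425 to 0.875 m from the base axis. Payload 4.7 kg.
Tool frame: the origin (TCP) lies between the finger pads; the fingertips stand env.finger_overhang ahead of it and the grasp point (between the pads) lies 5 mm behind it (env.finger_overhang is the distance from the TCP to the fingertips, in m); z points along the fingers, y is the line along which they close (so a half turn about z gives the same grasp; the last joint's range is limited). The gripper opens to 87 mm and grips with 3 to 60 N. Pads are 19 mm wide; open, the fingers measure 117 mm over their backs; the gripper's body (75 mm by 190 mm) begins 51 mm behind the grasp point.
Start: joints at [-69.895, 18.392, -4.016, 83.108, 1.295, 78.541, -3.26], TCP at [0.215, 0.613, 0.197] pointing down, gripper open.
Joint ranges: [-163.93, 163.93], [-17.29, 119.83], [-79.2, 71.16], [3.27, 140.29], [-89.18, 269.18], [5.43, 117.66], [-154.24, 154.24]. Speed limits (degrees/s): [147.25, 147.25, 180, 180, 180, 180, 180].

### API

Orientations are given as [roll, pitch, yaw] about the fixed x, y, z axes, in that order (R = Rz(yaw) Ry(pitch) Rx(roll)).
In Python, from cell import telemetry, eyes, env, models gives the robot as it stands. The module is installed in compiled form; this text tells all that it offers.
- The arm moves only by the tool drive_tool, never from a script. Its arguments are lists of equal length, an entry for each row: "angular": the turn, a rotation vector about the tool's x, y, z in rad, a list of three; "delta_pos": the shift along the tool's x, y, z in cm, a list of three; "gripper": the finger opening in cm, from 0 to 8.7. A call has 1 to 20 rows; each row shifts and turns the commanded pose from where the row before left it, along the tool's axes as they then stand; what a row does not reach is not made up. A row lasts 1/10 s, in which the tool goes at most 50 mm and 8.59 degrees, less where a joint would pass 70% of its speed; a pose out of reach is approached as far as the arm can. A call with a gripper value outside its range is refused whole. The fingers move at their own pace and stop on an object; "squeeze" is the grip in N (left out, the last holds). Time passes only in rows, so rows that do not move let the fingers close. It gives the time, the measured TCP pose, the force, the opening and the grip force at its end, in the units of the state.
- telemetry.get_obs(): the state, without advancing time (a new reading comes with each control period).
- eyes.read_camera(name): name is "scene" or "side" or "wrist"; returns a dict with "pixels" (480x640x3 uint8, red, green, blue), "mtx" (3x3 intrinsics, pixels), "origin" and "orientation" of the camera in the world. Camera axes: x right, y down, z forward; pixel columns grow to the right and rows downward; lengths in m; the calibration is good to about 2 mm. A picture is of the moment at which its call begins. There is no depth.
- env.sign_off(): hands the job in; it is judged then, once.
Trained networks look in a picture, given as the dict that the camera call returned (one of the last four; its "shot" number tells which), for a name from the list of things; names that differ only in an ending like _2 or _b are one class to them, and where a whole thing is asked for, a point or a joint stands for the part that bears it (a point fixed in the world has none). Each returns a list of dicts, best first, with "p" (0 to 1); they miss things now and then, are a little off and sometimes report something else, mostly with a low value. They report only what shows in the picture. A call takes as long as a camera call. They do not tell look-alikes from the thing itself.
- models.search_frame(picture, target): "centre" ([column, row] in pixels, amid what is visible of it).
- models.cut_out(picture, target): "pixels" (480x640 bool, what is visible of it) and "centre" ([column, row] in pixels, amid what is visible of it).
The state is a dict: "time_s": time; "qpos": joint angles; "joint_velocities": joint speeds; "effort": joint torques, N m; "tool_pos": TCP position; "tool_rot": TCP orientation; "force": force on the tool from outside, world axes, zero at the start; "wrist_torque": the same for the moment, N m; "grip_width": finger opening in m; "grasp_force": force on a finger pad.
Only numpy, scipy, OpenCV 4.12 (cv2) and the standard library are available. Lean on these libraries where they do the work, as an engineer would, in place of code of your own. Each camera call takes 0.05 s, during which the arm holds its last target. There are 200 camera calls.

## Working session

There is one attempt and no reset: what is moved stays moved. The work goes in short steps, Python scripts to look and compute and a tool call to move; the robot and the scene stay as the last step left them, time stands still between calls to the robot, and variables do not carry over. Pictures are saved under pics/ and viewed, at most 10 in all, crops included, and the job is handed in when it is done.

Besides the shell and the picture viewer there is one more tool, called as name(argument=value, ...) on one line, values as JSON. drive_tool: Moves the arm, as the interface text tells. Its arguments: {"type":"object","properties":{"angular":{"type":"array","items":{"type":"array","items":{"type":"number"}}},"delta_pos":{"type":"array","items":{"type":"array","items":{"type":"number"}}},"gripper":{"type":"array","items":{"type":"number"}},"squeeze":{"type":"number"}},"required":["angular","delta_pos","gripper"]}

```bash
mkdir -p pics; cat > h.py <<'E'
import numpy as np, cv2
from cell import telemetry, eyes, env, models
from scipy.spatial.transform import Rotation as R
def shot(n,save=None):
    p=eyes.read_camera(n)
    if save: cv2.imwrite('pics/'+save,cv2.cvtColor(p['pixels'],cv2.COLOR_RGB2BGR))
    return p
def rot(p):
    o=np.array(p['orientation'],float)
    return o if o.shape==(3,3) else R.from_euler('xyz',o,degrees=True).as_matrix()
def onz(p,uv,z):
    uv=np.atleast_2d(uv).astype(float)
    d=(rot(p)@np.linalg.inv(p['mtx'])@np.c_[uv,np.ones(len(uv))].T).T
    o=np.array(p['origin']); return o+d*((z-o[2])/d[:,2])[:,None]
def proj(p,X):
    c=(np.atleast_2d(X)-p['origin'])@rot(p); q=c@np.array(p['mtx']).T
    return q[:,:2]/q[:,2:]
E
python3 - <<'E'
from h import *
s=telemetry.get_obs(); print({k:np.round(v,3) for k,v in s.items()}, env.finger_overhang)
for n in ['scene','side']:
    p=shot(n,n+'0.png'); print(n,p['origin'],p['orientation'])
    for t,z in [('scale',.04),('slot',.05),('key_grip',.057),('key_stand',.03)]:
        for d in models.search_frame(p,t): print(t,np.round(d['p'],2),np.round(d['centre']),onz(p,d['centre'],z).round(3))
E
```

```text
{'time_s': np.float64(0.0), 'qpos': array([-69.896,  18.437,  -4.016,  83.176,   1.294,  78.542,  -3.261]), 'joint_velocities': array([-0.048, -0.117,  0.066, -0.07 , -0.012, -0.025, -0.016]), 'effort': array([ 0.0000e+00, -4.9128e+01, -4.0400e-01, -3.1253e+01, -6.4000e-02,
        4.4000e-02,  0.0000e+00]), 'tool_pos': array([0.215, 0.613, 0.196]), 'tool_rot': array([-1.79890e+02,  5.00000e-03,  1.60705e+02]), 'force': array([0.275, 0.017, 0.238]), 'wrist_torque': array([-0.015, -0.   , -0.008]), 'grasp_force': np.float64(0.0), 'grip_width': np.float64(0.087)} 0.014
scene [ 0.11950897 -0.53976787  0.51620262] [-120.30657432   -0.1657531   -30.52544982]
scale 0.93 [414. 332.] [[ 0.528 -0.133  0.04 ]]
slot 0.64 [415. 312.] [[ 0.552 -0.106  0.05 ]]
key_grip 0.92 [263. 232.] [[0.452 0.237 0.057]]
key_grip 0.21 [267. 257.] [[0.417 0.147 0.057]]
key_stand 0.88 [295. 328.] [[ 0.383 -0.025  0.03 ]]
key_stand 0.87 [284. 279.] [[0.429 0.102 0.03 ]]
key_stand 0.77 [364. 264.] [[0.581 0.071 0.03 ]]
key_stand 0.68 [266. 255.] [[0.436 0.194 0.03 ]]
side [ 0.28360947 -0.58289897  0.64700539] [-128.21909346    0.2339739   -19.41594225]
scale 0.9 [384. 359.] [[ 0.542 -0.135  0.04 ]]
scale 0.3 [252. 215.] [[0.456 0.256 0.04 ]]
slot 0.8 [385. 339.] [[ 0.554 -0.11   0.05 ]]
key_grip 0.9 [250. 218.] [[0.445 0.228 0.057]]
key_stand 0.98 [253. 236.] [[0.444 0.209 0.03 ]]
key_stand 0.97 [357. 264.] [[0.59  0.072 0.03 ]]
key_stand 0.76 [265. 272.] [[0.439 0.105 0.03 ]]
key_stand 0.64 [257. 335.] [[ 0.39  -0.024  0.03 ]]
```

View pics/side0.png

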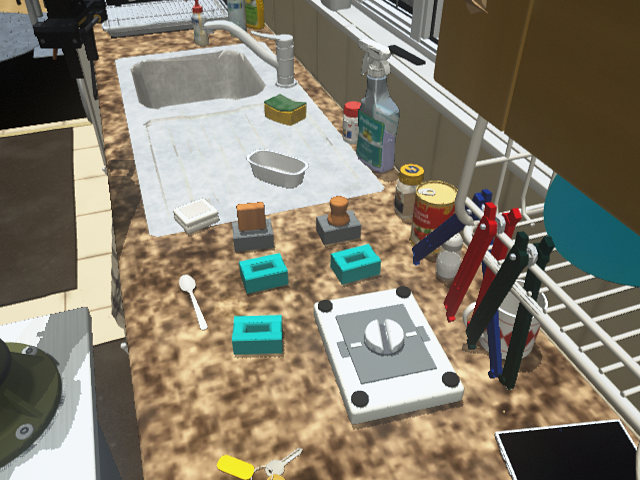

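View pics/scene0.png

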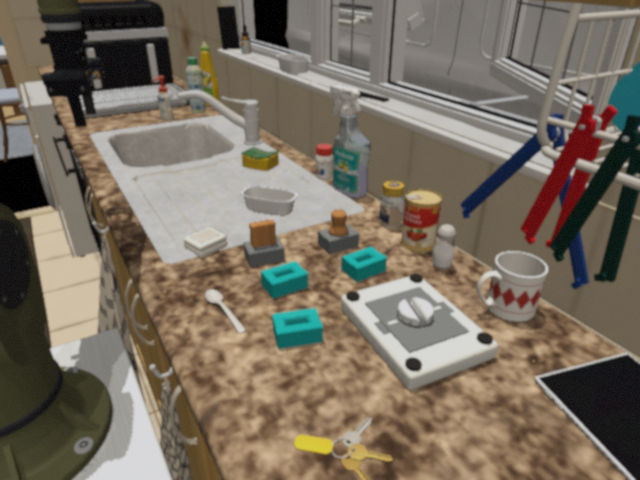

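The flat key sits at side px (250,218) in the grey stand at (253,236). The round-knob key is at (340,215), the fastener at (385,338), and the turquoise blocks are look-alikes. Next I'll move above the key and look with the wrist camera.

```bash
cat >> h.py <<'E'
def tool(): 
    s=telemetry.get_obs(); return np.array(s['tool_pos']),R.from_euler('xyz',s['tool_rot'],degrees=True),s
def togo(pos,yaw=None):
    t,r,s=tool(); print('t',s['time_s'],'pos',t.round(4),'rot',np.round(s['tool_rot'],2))
    d=r.inv().apply(np.array(pos)-t)*100; print('shift cm',d.round(2),'len',np.linalg.norm(d).round(2))
    if yaw is not None:
        dy=(yaw-s['tool_rot'][2]+90)%180-90
        rv=(r.inv()*R.from_euler('xyz',[180,0,s['tool_rot'][2]+dy],degrees=True)).as_rotvec()
        print('rotvec rad',rv.round(4),'yaw turn',dy)
E
python3 - <<'E'
from h import *
p=shot('wrist'); t,r,s=tool()
print('cam in tool',r.inv().apply(p['origin']-t).round(3)); print((r.inv().as_matrix()@rot(p)).round(2)); print(p['mtx'])
togo([.44,.215,.25]);togo([.44,.215,.25],180)
E
```

```text
cam in tool [ 0.073 -0.001 -0.188]
[[ 0.   -0.96 -0.27]
 [ 1.    0.    0.  ]
 [-0.   -0.27  0.96]]
[[381.24192029   0.         312.62603139]
 [  0.         381.24192029 239.13429814]
 [  0.           0.           1.        ]]
t 0.55 pos [0.2148 0.6135 0.1973] rot [179.99   0.   160.7 ]
shift cm [-34.42 -30.17  -5.27] len 46.07
t 0.55 pos [0.2148 0.6135 0.1973] rot [179.99   0.   160.7 ]
shift cm [-34.42 -30.17  -5.27] len 46.07
rotvec rad [ 1.000e-04  1.000e-04 -3.368e-01] yaw turn 19.295837265204142
```

drive_tool(angular=[[0,0,0],[0,0,0],[0,0,0],[0,0,0],[0,0,0],[0,0,0],[0,0,0],[0,0,0],[0,0,0],[0,0,0],[0,0,0],[0,0,0],[0,0,0],[0,0,0],[0,0,0],[0,0,0],[0,0,0]], delta_pos=[[-2.3,-2,-0.4],[-2.3,-2,-0.4],[-2.3,-2,-0.4],[-2.3,-2,-0.4],[-2.3,-2,-0.4],[-2.3,-2,-0.4],[-2.3,-2,-0.4],[-2.3,-2,-0.4],[-2.3,-2,-0.4],[-2.3,-2,-0.4],[-2.3,-2,-0.4],[-2.3,-2,-0.4],[-2.3,-2,-0.4],[-2.3,-2,-0.4],[-2.3,-2,-0.4],[0,0,0],[0,0,0]], gripper=[8.7,8.7,8.7,8.7,8.7,8.7,8.7,8.7,8.7,8.7,8.7,8.7,8.7,8.7,8.7,8.7,8.7])

```text
time_s: 2.25
tool_pos: [0.4415, 0.2161, 0.2576]
tool_rot: [179.9, -0.0, 160.6]
force: [-0.2, 0.2, -1.0]
grip_width: 0.0874
grasp_force: 0.0
```

```bash
cat > look.py <<'E'
from h import *
import sys
def masks(p,t,z,near=None):
    for d in models.cut_out(p,t):
        m=d['pixels'].astype(np.uint8); cs,_=cv2.findContours(m,0,2)
        if not cs: continue
        c=max(cs,key=cv2.contourArea)[:,0,:]
        w=onz(p,c,z)[:,:2]; (cx,cy),(a,b),th=cv2.minAreaRect((w*1000).astype(np.float32))
        if a<b: a,b,th=b,a,th-90
        print(t,round(d['p'],2),np.round(d['centre']),'rect mm',np.round([cx,cy,a,b,th],1))
E
python3 - <<'E'
from look import *
p=shot('wrist','w1.png')
for t,z in [('key_grip',.082),('key_stand',.032),('scale',.03)]: masks(p,t,z)
print(tool()[0])
E
```

```text
key_grip 0.76 [327. 208.] rect mm [444.9 230.7  53.6  19.1 -10.5]
key_stand 0.84 [261. 362.] rect mm [619.   89.7  61.8  38.6  70.6]
key_stand 0.79 [314. 194.] rect mm [447.5 230.4  75.7  51.  -11. ]
key_stand 0.74 [114. 227.] rect mm [395.1  -3.5  78.   64.9 -18. ]
key_stand 0.66 [235. 223.] rect mm [438.4 124.2  74.2  55.7  -1. ]
scale 0.79 [174. 384.] rect mm [622.3  -8.6  78.6  45.1 -61. ]
[0.44057458 0.21751956 0.25708513]
```

View pics/w1.png

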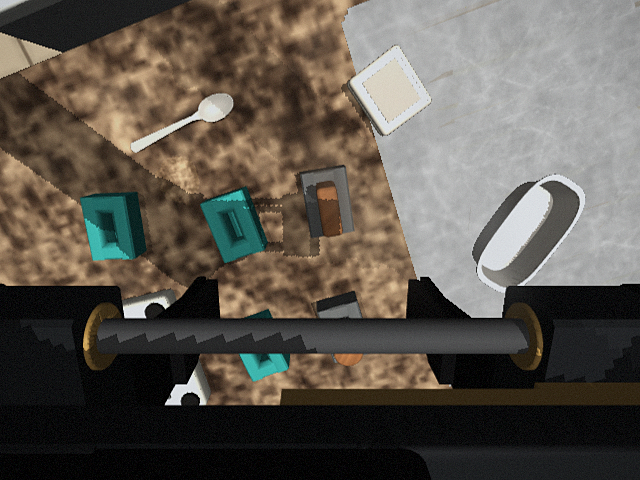

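Flat key handle is at px (327,208) in its grey stand, about (0.446, 0.2305) m, with its long axis at −11°. The mask sizes (53×19 and 76×51 mm) fit the given ones. The other grey stand, with the knob, is at (340,330).

```bash
python3 -c "
from h import *
togo([.446,.2305,.16],169)"
```

```text
t 2.45 pos [0.4406 0.2175 0.2571] rot [-1.7999e+02 -2.0000e-02  1.6084e+02]
shift cm [-0.09  1.41  9.71] len 9.81
rotvec rad [-1.000e-04 -3.000e-04 -1.424e-01] yaw turn 8.161391616107693
```

drive_tool(angular=[[0,0,-0.071],[0,0,-0.071],[0,0,0],[0,0,0],[0,0,0],[0,0,0]], delta_pos=[[0,0.7,2.4],[0,0.7,2.4],[0,0,2.4],[0,0,2.4],[0,0,0],[0,0,0]], gripper=[6,6,6,6,6,6])

```text
time_s: 3.05
tool_pos: [0.4451, 0.2302, 0.1615]
tool_rot: [-180.0, -0.0, 168.9]
force: [0.6, 0.1, 0.6]
grip_width: 0.0606
grasp_force: 0.0
```

```bash
python3 - <<'E'
from look import *
p=shot('wrist','w2.png')
for t,z in [('key_grip',.082),('key_stand',.032)]: masks(p,t,z)
print(proj(p,[[.446,.2305,.082]]))
togo([.446,.2305,.06],169)
E
```

```text
key_grip 0.72 [311. 236.] rect mm [444.4 231.   55.2  19.6 -10.4]
key_stand 0.89 [302. 208.] rect mm [446.9 230.4  75.4  49.4  -9.8]
key_stand 0.68 [193. 231.] rect mm [438.  125.6  76.4  59.5  -1.1]
key_stand 0.67 [229. 385.] rect mm [593.5 111.2  49.8  19.2 -54. ]
key_stand 0.57 [ 34. 215.] rect mm [395.1  -0.7  77.8  68.8 -17.2]
key_stand 0.53 [312. 233.] rect mm [458.3 228.9  66.6  24.1  -9.7]
[[314.30223547 237.61630494]]
t 3.2 pos [0.4463 0.2305 0.1629] rot [1.7988e+02 1.1000e-01 1.6886e+02]
shift cm [ 0.05 -0.02 10.29] len 10.29
rotvec rad [ 0.002   0.0019 -0.0024] yaw turn 0.1374940180475619
```

View pics/w2.png

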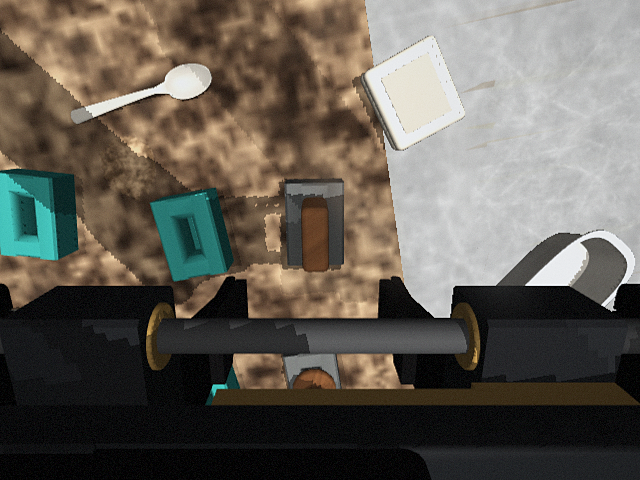

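The handle at px (315,235) is vertical in the picture, so it lies along tool x, centred between the fingers. I'll descend and grasp.

drive_tool(angular=[[0,0,0],[0,0,0],[0,0,0],[0,0,0],[0,0,0],[0,0,0],[0,0,0],[0,0,0],[0,0,0],[0,0,0],[0,0,0],[0,0,0],[0,0,0],[0,0,0]], delta_pos=[[0,0,2],[0,0,2],[0,0,2],[0,0,2],[0,0,1.5],[0,0,0.8],[0,0,0],[0,0,0],[0,0,0],[0,0,0],[0,0,0],[0,0,0],[0,0,0],[0,0,0]], gripper=[6,6,6,6,6,6,6,6,1.5,1.5,1.5,1.5,1.5,1.5], squeeze=40)

```text
time_s: 4.6
tool_pos: [0.4455, 0.2297, 0.0583]
tool_rot: [180.0, 0.0, 168.8]
force: [0.4, 0.2, -0.7]
grip_width: 0.0204
grasp_force: 0.0
```

drive_tool(angular=[[0,0,0],[0,0,0],[0,0,0],[0,0,0]], delta_pos=[[0,0,0],[0,0,0],[0,0,0],[0,0,0]], gripper=[1,1,1,1])

```text
time_s: 5.0
tool_pos: [0.4455, 0.2297, 0.0582]
tool_rot: [180.0, 0.0, 168.8]
force: [-1.0, -0.2, 0.9]
grip_width: 0.0102
grasp_force: 0.0
```

```bash
python3 - <<'E'
from look import *
p=shot('side','s1.png')
for t,z in [('key_grip',.057),('key_stand',.03)]: masks(p,t,z)
t,r,s=tool(); print(s['grip_width'],s['grasp_force'],proj(p,[t])); u=proj(p,[t])[0].astype(int)
im=p['pixels'][:,:,::-1][max(0,u[1]-100):u[1]+100,max(0,u[0]-130):u[0]+130]
cv2.imwrite('pics/s1c.png',cv2.resize(im,None,fx=3,fy=3))
E
```

```text
key_grip 0.7 [251. 217.] rect mm [447.9 231.   88.5  52.   77.5]
key_stand 0.87 [356. 265.] rect mm [588.2  76.1  87.4  80.4   1.9]
key_stand 0.72 [252. 235.] rect mm [445.4 212.5  88.1  72.1  79.9]
key_stand 0.72 [267. 272.] rect mm [436.7 106.   86.7  78.7  87.8]
key_stand 0.56 [257. 335.] rect mm [389.6 -22.4  79.7  75.6  73.1]
0.010232030066394964 0.0 [[249.33926531 216.42367045]]
```

View pics/s1c.png

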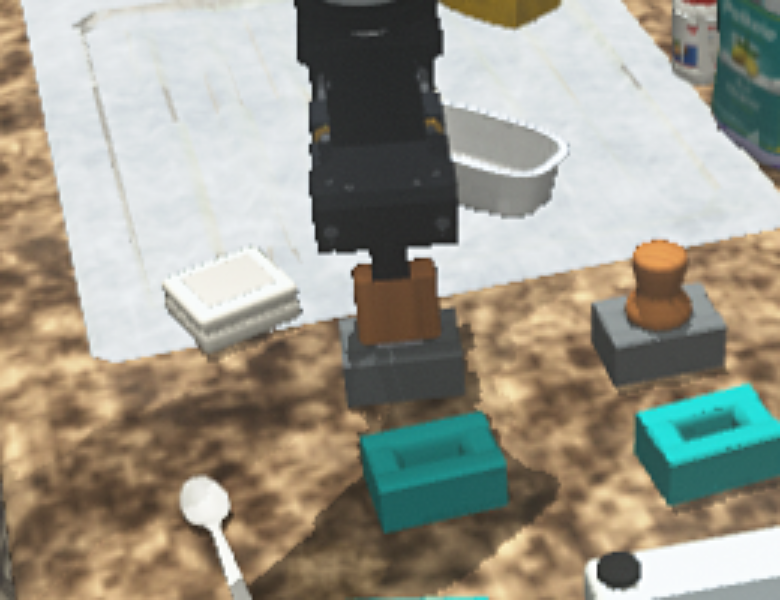

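The side view shows the closed fingers but no finger in front of the handle, so the grasp missed even though all three cameras agree on the position. I'll check the other views.

```bash
python3 - <<'E'
from look import *
p=shot('scene'); w=shot('wrist')
for q in (p,w): masks(q,'key_grip',.082)
t,r,s=tool(); u=proj(p,[t])[0].astype(int); print(u,proj(w,[t]),s['tool_pos'],s['grip_width'],s['grasp_force'])
a=cv2.resize(p['pixels'][:,:,::-1][u[1]-75:u[1]+75,u[0]-50:u[0]+50],(400,600),interpolation=2)
b=cv2.resize(w['pixels'][120:420,220:420,::-1],(400,600))
cv2.imwrite('pics/c2.png',np.hstack([a,b]))
E
```

```text
key_grip 0.58 [263. 233.] rect mm [432.1 191.6 107.2  51.7  66.6]
key_grip 0.87 [311. 264.] rect mm [435.3 232.3  45.   19.7 -10.1]
[261 233] [[314.12391053 276.24800522]] [0.44546365 0.22969283 0.05827017] 0.010198087047183647 0.0
```

View pics/c2.png

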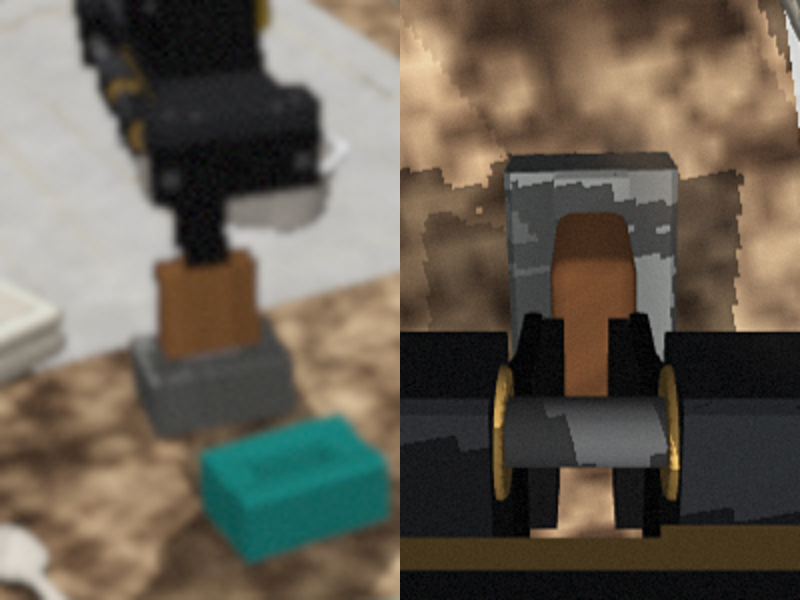

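```bash
python3 - <<'E'
from h import *
p=shot('side'); w=shot('wrist'); t,r,s=tool()
for zt in (.014,0,-.01,-.024,-.04,-.05):
    print(zt)
    for q,n in((p,'side'),(w,'wrist')):
        for y in(-.018,-.013,-.0075,0,.0075,.013,.018):
            P=t+r.apply([0,y,zt]); u=proj(q,[P])[0]; c=q['pixels'][int(round(u[1])),int(round(u[0]))]
            print(' ',n,y,u.round(),c,end='')
        print()
# fingers' dark extents around
E
```

```text
0.014
  side -0.018 [250. 229.] [94 71 52]  side -0.013 [250. 227.] [98 69 46]  side -0.0075 [250. 225.] [100  71  49]  side 0 [250. 223.] [100  70  47]  side 0.0075 [250. 220.] [100  73  49]  side 0.013 [250. 219.] [100  69  47]  side 0.018 [249. 217.] [100  71  49]
  wrist -0.018 [282. 267.] [70 72 70]  wrist -0.013 [291. 267.] [59 61 60]  wrist -0.0075 [301. 267.] [112  71  45]  wrist 0 [314. 267.] [117  77  46]  wrist 0.0075 [327. 267.] [116  74  48]  wrist 0.013 [337. 267.] [57 31 15]  wrist 0.018 [346. 267.] [126 128 127]
0
  side -0.018 [250. 222.] [99 69 48]  side -0.013 [250. 221.] [100  69  48]  side -0.0075 [250. 219.] [100  69  47]  side 0 [249. 216.] [101  70  50]  side 0.0075 [249. 214.] [101  72  50]  side 0.013 [249. 212.] [101  72  51]  side 0.018 [249. 211.] [101  73  50]
  wrist -0.018 [280. 276.] [67 68 66]  wrist -0.013 [290. 276.] [54 56 56]  wrist -0.0075 [300. 276.] [102  63  34]  wrist 0 [314. 276.] [109  71  45]  wrist 0.0075 [328. 276.] [119  78  46]  wrist 0.013 [339. 276.] [50 49 50]  wrist 0.018 [348. 276.] [127 128 128]
-0.01
  side -0.018 [249. 218.] [
[... 1316 characters left out ...]
 [4 4 5]  wrist -0.0075 [297. 310.] [ 9 12  7]  wrist 0 [315. 310.] [105  66  40]  wrist 0.0075 [332. 311.] [ 9 14  9]  wrist 0.013 [345. 311.] [12 12  8]  wrist 0.018 [357. 311.] [60 49 31]
-0.05
  side -0.018 [248. 199.] [40 40 39]  side -0.013 [248. 197.] [43 43 43]  side -0.0075 [247. 195.] [42 43 42]  side 0 [247. 193.] [42 42 42]  side 0.0075 [247. 191.] [42 44 44]  side 0.013 [247. 189.] [43 45 44]  side 0.018 [247. 188.] [43 44 44]
  wrist -0.018 [270. 322.] [175 137  75]  wrist -0.013 [282. 322.] [37 39 38]  wrist -0.0075 [296. 322.] [52 53 52]  wrist 0 [315. 322.] [46 46 45]  wrist 0.0075 [333. 322.] [49 48 50]  wrist 0.013 [347. 322.] [34 38 36]  wrist 0.018 [360. 322.] [ 7  8 10]
```

drive_tool(angular=[[0,0,0],[0,0,0],[0,0,0],[0,0,0],[0,0,0],[0,0,0],[0,0,0],[0,0,0],[0,0,0],[0,0,0]], delta_pos=[[0,0,0],[0,0,0],[0,0,0],[0,0,0],[0,0,0],[0,0,0],[0,0,0],[0,0,0],[0,0,0],[0,0,0]], gripper=[6,6,6,6,6,6,6,6,6,6])

```text
time_s: 6.45
tool_pos: [0.4455, 0.2297, 0.0583]
tool_rot: [180.0, 0.0, 168.8]
force: [0.4, 0.2, 0.5]
grip_width: 0.0597
grasp_force: 0.0
```

```bash
python3 - <<'E'
from h import *
p=shot('side'); w=shot('wrist'); t,r,s=tool(); print(t,s['grip_width'])
u=proj(p,[t])[0].astype(int); v=proj(w,[t])[0].astype(int)
def mk(q,c,wd,ht,f,pts):
    im=q['pixels'][:,:,::-1].copy(); x0,y0=c[0]-wd//2,c[1]-ht//2
    im=cv2.resize(im[y0:y0+ht,x0:x0+wd],None,fx=f,fy=f,interpolation=cv2.INTER_CUBIC)
    for P in pts: 
        a=(proj(q,[t+r.apply(P)])[0]-[x0,y0]+.5)*f; cv2.circle(im,tuple(a.astype(int).tolist()),3,(0,0,255),1)
    return im
pts=[(x,y,.014) for x in(-.0095,.0095) for y in(-.03,.03)]
cv2.imwrite('pics/c3.png',np.hstack([mk(p,u,80,120,5,pts),mk(w,v,200,300,2,pts)]))
E
```

```text
[0.44549162 0.22970186 0.05828621] 0.05996791865039738
```

View pics/c3.png

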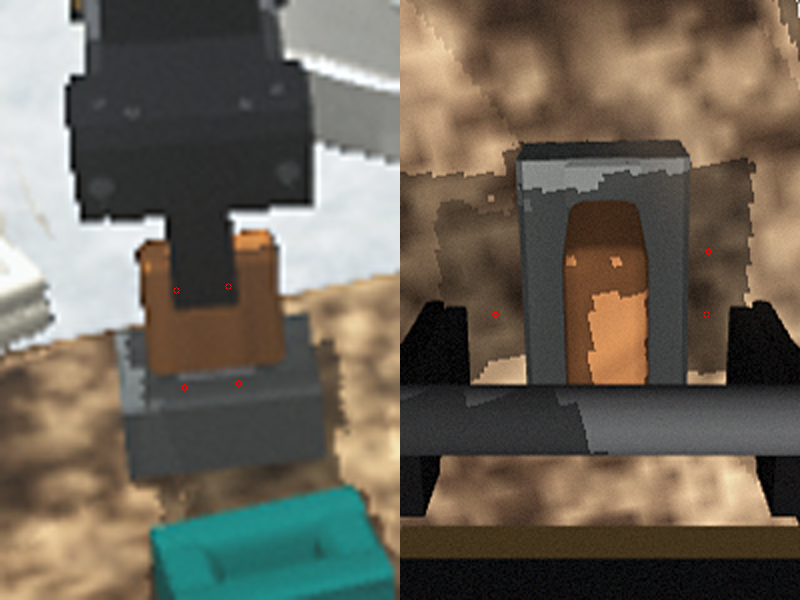

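The circles mark where the fingertips should be, and the real ones end about 16 px (35–40 mm) higher. So the tool frame's z reads too low relative to the real fingers; laterally it is fine. I'll go down 30 mm more and grasp on feel.

drive_tool(angular=[[0,0,0],[0,0,0],[0,0,0],[0,0,0],[0,0,0],[0,0,0]], delta_pos=[[0,0,0.7],[0,0,0.7],[0,0,0.7],[0,0,0.7],[0,0,0.2],[0,0,0]], gripper=[6,6,6,6,6,6])

```text
time_s: 7.15
tool_pos: [0.4451, 0.2295, 0.0277]
tool_rot: [-180.0, -0.0, 168.8]
force: [0.2, 0.1, 0.2]
grip_width: 0.0601
grasp_force: 0.0
```

drive_tool(angular=[[0,0,0],[0,0,0],[0,0,0],[0,0,0],[0,0,0],[0,0,0],[0,0,0],[0,0,0],[0,0,0],[0,0,0]], delta_pos=[[0,0,0],[0,0,0],[0,0,0],[0,0,0],[0,0,0],[0,0,0],[0,0,0],[0,0,0],[0,0,0],[0,0,0]], gripper=[1,1,1,1,1,1,1,1,1,1])

```text
time_s: 8.15
tool_pos: [0.4456, 0.2299, 0.0284]
tool_rot: [180.0, 0.0, 168.8]
force: [0.3, -0.3, 1.1]
grip_width: 0.0199
grasp_force: 40.0
```

Gripped at 19.9 mm with 40 N. The key centre is 28.6 mm above the reported TCP. I'll lift and move to a viewpoint near the scale.

drive_tool(angular=[[0,0,0],[0,0,0],[0,0,0],[0,0,0],[0,0,0],[0,0,0],[0,0,0]], delta_pos=[[0,0,-1],[0,0,-2],[0,0,-3],[0,0,-3],[0,0,-4],[0,0,-4],[0,0,0]], gripper=[1,1,1,1,1,1,1])

```text
time_s: 8.85
tool_pos: [0.4486, 0.2312, 0.2048]
tool_rot: [179.6, 0.4, 168.8]
force: [0.3, 0.3, -0.7]
grip_width: 0.0198
grasp_force: 40.0
```

```bash
python3 - <<'E'
from h import *
p=shot('side')
for t in('key_grip','key_stand','slot'):
    for d in models.search_frame(p,t): print(t,round(d['p'],2),np.round(d['centre']))
t=tool()[0]; print(proj(p,[t+[0,0,.0286]])); togo([.61,-.10,.2])
E
```

```text
key_grip 0.7 [249. 136.]
key_stand 0.92 [357. 264.]
key_stand 0.85 [253. 234.]
key_stand 0.76 [256. 333.]
key_stand 0.73 [265. 274.]
slot 0.56 [384. 339.]
[[241.13211012 132.34821819]]
t 9.05 pos [0.4446 0.2291 0.197 ] rot [-1.7990e+02 -9.0000e-02  1.6884e+02]
shift cm [-22.6  -29.09  -0.29] len 36.84
```

drive_tool(angular=[[0,0,0],[0,0,0],[0,0,0],[0,0,0],[0,0,0],[0,0,0],[0,0,0],[0,0,0],[0,0,0],[0,0,0],[0,0,0],[0,0,0],[0,0,0],[0,0,0]], delta_pos=[[-1.9,-2.4,0],[-1.9,-2.4,0],[-1.9,-2.4,0],[-1.9,-2.4,0],[-1.9,-2.4,0],[-1.9,-2.4,0],[-1.9,-2.4,0],[-1.9,-2.4,0],[-1.9,-2.4,0],[-1.9,-2.4,0],[-1.9,-2.4,0],[-1.9,-2.4,0],[0,0,0],[0,0,0]], gripper=[1,1,1,1,1,1,1,1,1,1,1,1,1,1])

```text
time_s: 10.45
tool_pos: [0.6122, -0.0977, 0.1962]
tool_rot: [-179.9, -0.2, 168.7]
force: [0.1, 1.0, -0.9]
grip_width: 0.0197
grasp_force: 40.0
```

```bash
python3 - <<'E'
from look import *
p=shot('wrist','w4.png')
for t,z in [('scale',.03),('slot',.05),('key_grip',.1)]: masks(p,t,z)
print(tool()[0],proj(p,[[.553,-.108,.05]]))
E
```

```text
scale 0.73 [302. 148.] rect mm [559.7 -98.7 209.1 159.1  84.4]
slot 0.6 [302. 159.] rect mm [559.3 -98.2  55.6  54.8 -23.2]
key_grip 0.67 [311. 296.] rect mm [ 651.6 -106.8   66.9   41.4  -10.2]
[ 0.61296665 -0.09531184  0.19768077] [[288.36404672 153.49124634]]
```

View pics/w4.png

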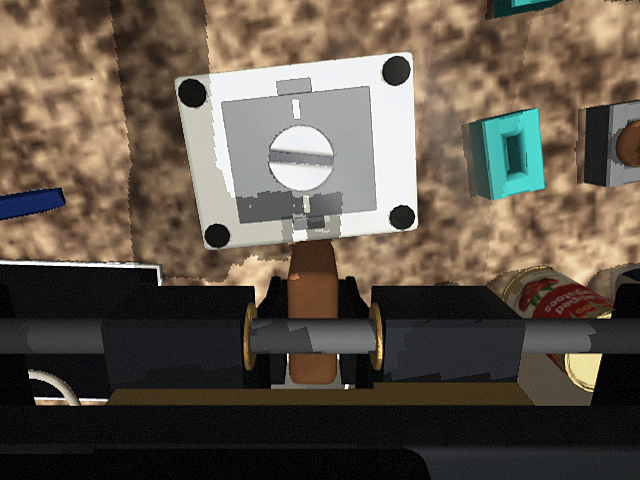

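The scale measures 209×159 mm at (0.5595, −0.0985) with its x axis at −5.6°. The fastener is at px (302,158) and its slot runs nearly horizontally, from about (270,155) to (333,160). Next, the slot angle.

```bash
python3 - <<'E'
from h import *
p=shot('wrist'); C=np.array([.5595,-.0985])
# rectify the head at z=.05, 0.25 mm/px, centre C; rows=-x... use world grid
n=121; g=np.linspace(-.03,.03,n); X,Y=np.meshgrid(g,g)  # cols x, rows y
def rect(z):
    uv=proj(p,np.c_[(X+C[0]).ravel(),(Y+C[1]).ravel(),np.full(n*n,z)]).astype(np.float32)
    return cv2.remap(cv2.cvtColor(p['pixels'],cv2.COLOR_RGB2GRAY),uv[:,0].reshape(n,n),uv[:,1].reshape(n,n),1).astype(float)
for z in(.05,.036):
    I=rect(z); rr=np.hypot(X,Y)<.024
    best=[]
    for a in np.arange(0,180,1.):
        d=-X*np.sin(np.radians(a))+Y*np.cos(np.radians(a))
        for off in np.arange(-.004,.0041,.001):
            m=rr&(abs(d-off)<.0035); best.append((I[m].mean(),a,off))
    print(z,[tuple(np.round(b,4)) for b in sorted(best)[:6]],I[rr].mean())
togo([.5595,-.0985,.15],84.4-15)
E
```

```text
0.05 [(np.float64(128.8206), np.float64(74.0), np.float64(0.001)), (np.float64(128.8527), np.float64(73.0), np.float64(0.001)), (np.float64(128.9416), np.float64(75.0), np.float64(0.001)), (np.float64(129.0389), np.float64(72.0), np.float64(0.001)), (np.float64(129.1827), np.float64(76.0), np.float64(0.001)), (np.float64(129.4738), np.float64(71.0), np.float64(0.001))] 208.74087945623526
0.036 [(np.float64(129.0995), np.float64(73.0), np.float64(0.001)), (np.float64(129.2347), np.float64(74.0), np.float64(0.001)), (np.float64(129.2504), np.float64(72.0), np.float64(0.001)), (np.float64(129.4249), np.float64(73.0), np.float64(0.0)), (np.float64(129.4309), np.float64(74.0), np.float64(0.0)), (np.float64(129.4316), np.float64(75.0), np.float64(0.0))] 207.4408378415869
t 10.7 pos [ 0.6131 -0.0955  0.198 ] rot [ 1.7996e+02 -4.0000e-02  1.6895e+02]
shift cm [ 5.2  -1.32  4.8 ] len 7.2
rotvec rad [ 1.0000e-03 -0.0000e+00 -1.4041e+00] yaw turn 80.45007023545134
```

Slot is at 73.5°, i.e. 0.19 rad from the scale's y axis, which falls in the expected range. To lock it must reach −5.6°. I'll turn the tool to yaw 73.5° above the fastener.

drive_tool(angular=[[0,0,0],[0,0,0],[0,0,0.139],[0,0,0.139],[0,0,0.139],[0,0,0.139],[0,0,0.139],[0,0,0.139],[0,0,0.139],[0,0,0.139],[0,0,0.139],[0,0,0.139],[0,0,0.139],[0,0,0.139],[0,0,0],[0,0,0]], delta_pos=[[2.6,-0.7,1.5],[2.6,-0.6,1.5],[0,0,0],[0,0,0],[0,0,0],[0,0,0],[0,0,0],[0,0,0],[0,0,0],[0,0,0],[0,0,0],[0,0,0],[0,0,0],[0,0,0],[0,0,0],[0,0,0]], gripper=[1,1,1,1,1,1,1,1,1,1,1,1,1,1,1,1])

```text
time_s: 12.3
tool_pos: [0.5598, -0.099, 0.1683]
tool_rot: [180.0, -0.0, 73.5]
force: [1.1, 0.2, -0.2]
grip_width: 0.0198
grasp_force: 40.0
```

```bash
python3 - <<'E'
from h import *
t,r,s=tool(); print(np.round(s['qpos'],1)); togo([.5595,-.0985,.0545],73.5)
E
```

```text
[-31.2  11.2  43.8  98.7  -8.1  73.3  -2. ]
t 12.3 pos [ 0.5598 -0.099   0.1683] rot [ 1.800e+02 -3.000e-02  7.352e+01]
shift cm [ 0.03 -0.04 11.38] len 11.38
rotvec rad [ 0.     -0.0005  0.0004] yaw turn -0.0214401346151476
```

drive_tool(angular=[[0,0,0],[0,0,0],[0,0,0],[0,0,0],[0,0,0],[0,0,0],[0,0,0],[0,0,0],[0,0,0],[0,0,0],[0,0,0]], delta_pos=[[0,0,2.5],[0,0,2.5],[0,0,2.5],[0,0,1.5],[0,0,0.5],[0,0,0],[0,0,0.3],[0,0,0.3],[0,0,0.3],[0,0,0],[0,0,0]], gripper=[1,1,1,1,1,1,1,1,1,1,1])

```text
time_s: 13.4
tool_pos: [0.56, -0.0997, 0.0644]
tool_rot: [180.0, -0.0, 73.3]
force: [-0.6, 0.2, -1.4]
grip_width: 0.0194
grasp_force: 40.0
```

drive_tool(angular=[[0,0,0],[0,0,0],[0,0,0],[0,0,0],[0,0,0],[0,0,0]], delta_pos=[[0,0,0.2],[0,0,0.2],[0,0,0.2],[0,0,0.2],[0,0,0.1],[0,0,0]], gripper=[1,1,1,1,1,1])

```text
time_s: 14.0
tool_pos: [0.5597, -0.0997, 0.055]
tool_rot: [-180.0, 0.0, 73.3]
force: [-0.6, 1.5, -0.0]
grip_width: 0.0196
grasp_force: 40.0
```

At full depth (key centre about 83.6 mm) with no vertical load, so the blade is in the slot. Turning clockwise.

drive_tool(angular=[[0,0,0.09],[0,0,0.09],[0,0,0.09],[0,0,0.09],[0,0,0.09],[0,0,0.09],[0,0,0.09],[0,0,0.09],[0,0,0.09],[0,0,0.09],[0,0,0.09],[0,0,0.09],[0,0,0.09],[0,0,0.09],[0,0,0]], delta_pos=[[0,0,0],[0,0,0],[0,0,0],[0,0,0],[0,0,0],[0,0,0],[0,0,0],[0,0,0],[0,0,0],[0,0,0],[0,0,0],[0,0,0],[0,0,0],[0,0,0],[0,0,0]], gripper=[1,1,1,1,1,1,1,1,1,1,1,1,1,1,1])

```text
time_s: 15.5
tool_pos: [0.5586, -0.0982, 0.0548]
tool_rot: [-179.9, 0.2, 1.1]
force: [-2.8, 3.2, 0.2]
grip_width: 0.0201
grasp_force: 40.0
```

```bash
python3 -c "
from h import *
t,r,s=tool(); print(s['wrist_torque'],s['force'],s['tool_rot'],t,np.round(s['qpos'],1))"
```

```text
[0.7756944  0.87855955 0.04695072] [-2.80240331  3.18387816  0.19479373] [-1.79876243e+02  1.72568792e-01  1.10316659e+00] [ 0.55857895 -0.09821849  0.05481364] [-39.2  22.5  56.  106.  -21.   62.8 -64.2]
```

drive_tool(angular=[[0,0,0.06],[0,0,0.06],[0,0,0.06],[0,0,0.05],[0,0,0.03],[0,0,0],[0,0,0]], delta_pos=[[0,0,0],[0,0,0],[0,0,0],[0,0,0],[0,0,0],[0,0,0],[0,0,0]], gripper=[1,1,1,1,1,1,1])

```text
time_s: 16.2
tool_pos: [0.5591, -0.0982, 0.0548]
tool_rot: [-179.9, 0.1, -13.7]
force: [-3.1, 5.1, -0.4]
grip_width: 0.0195
grasp_force: 40.0
```

```bash
python3 -c "
from h import *
t,r,s=tool(); print(s['wrist_torque'],s['force'],s['tool_rot'],t,np.round(s['qpos'],1))"
```

```text
[1.12040003 1.08380677 0.03635496] [-3.09983163  5.10482758 -0.37008745] [-1.79907278e+02  1.35715368e-01 -1.36732699e+01] [ 0.55910178 -0.09815829  0.05478106] [-41.4  23.9  59.2 106.1 -23.   63.3 -77.3]
```

drive_tool(angular=[[0,0,0.03],[0,0,0.03],[0,0,0.02],[0,0,0]], delta_pos=[[0,0,0],[0,0,0],[0,0,0],[0,0,0]], gripper=[1,1,1,1])

```text
time_s: 16.6
tool_pos: [0.5591, -0.0982, 0.0548]
tool_rot: [-179.9, 0.1, -18.2]
force: [-2.6, 4.7, -0.1]
grip_width: 0.0197
grasp_force: 40.0
```

```bash
python3 -c "
from h import *
t,r,s=tool(); print(s['wrist_torque'],s['force'],s['tool_rot'],t,np.round(s['qpos'],1))
p=shot('side')
c=p['pixels'][285:395,310:460,::-1]; cv2.imwrite('pics/s5.png',cv2.resize(c,None,fx=5,fy=5,interpolation=2))"
```

```text
[1.01712268 1.05608982 0.50162937] [-2.56345987  4.68639434 -0.10960803] [-1.79944294e+02  1.48201628e-01 -1.81899296e+01] [ 0.55909092 -0.09815288  0.05478799] [-42.1  24.4  60.2 106.1 -23.7  63.5 -81.3]
```

Wrist torque jumped to 0.5 N m, so the stop is reached. I'll centre the blade within the play and lift out.

drive_tool(angular=[[0,0,-0.07],[0,0,-0.07],[0,0,-0.06],[0,0,0],[0,0,0],[0,0,0],[0,0,0],[0,0,0],[0,0,0],[0,0,0],[0,0,0]], delta_pos=[[0,0,0],[0,0,0],[0,0,0],[0,0,0],[0,0,-1],[0,0,-1],[0,0,-2],[0,0,-4],[0,0,-4],[0,0,-2.5],[0,0,0]], gripper=[1,1,1,1,1,1,1,1,1,1,1])

```text
time_s: 17.75
tool_pos: [0.5629, -0.1017, 0.2054]
tool_rot: [-180.0, -0.5, -7.0]
force: [0.4, -0.4, -1.1]
grip_width: 0.0197
grasp_force: 40.0
```

```bash
python3 - <<'E'
from h import *
togo([.4456,.2299,.197],168.9)
p=shot('side')
c=p['pixels'][285:395,310:460,::-1]; cv2.imwrite('pics/s5.png',cv2.resize(c,None,fx=5,fy=5,interpolation=2))
print([(d['p'],np.round(d['centre'])) for d in models.search_frame(p,'key_grip')])
E
```

```text
t 17.75 pos [ 0.5629 -0.1017  0.2054] rot [-179.98   -0.53   -7.04]
shift cm [-15.72 -31.48   0.7 ] len 35.19
rotvec rad [-0.0007 -0.0092  0.0709] yaw turn -4.0633802887040815
[(0.9, array([391., 239.]))]
```

View pics/s5.png

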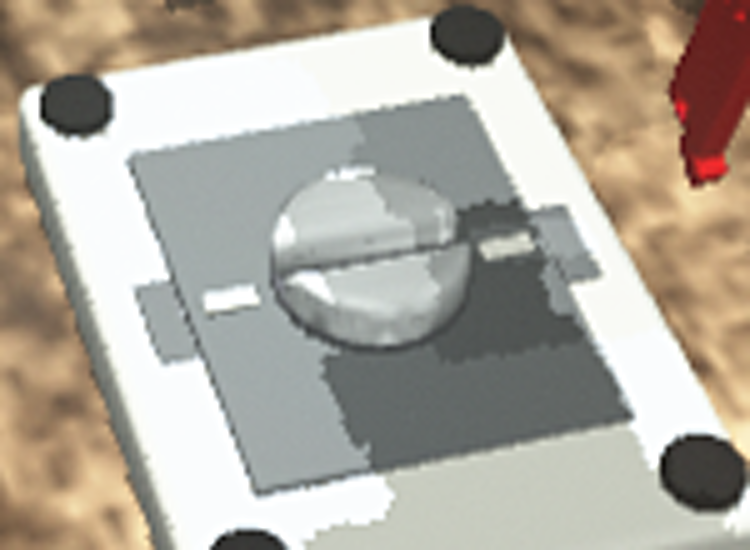

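The slot is at crop (275–470, 275–245), in line with the two ribs at (232,298) and (508,247): locked. I'll turn back to the original yaw and return to the stand.

drive_tool(angular=[[0,0,-0.14],[0,0,-0.14],[0,0,-0.14],[0,0,-0.14],[0,0,-0.14],[0,0,-0.14],[0,0,-0.14],[0,0,-0.14],[0,0,-0.14],[0,0,-0.14],[0,0,-0.14],[0,0,-0.14],[0,0,-0.14],[0,0,-0.14],[0,0,-0.14],[0,0,-0.14],[0,0,-0.14],[0,0,-0.14],[0,0,-0.14],[0,0,0]], delta_pos=[[0,0,0],[0,0,0],[0,0,0],[0,0,0],[0,0,0],[0,0,0],[0,0,0],[0,0,0],[0,0,0],[0,0,0],[0,0,0],[0,0,0],[0,0,0],[0,0,0],[0,0,0],[0,0,0],[0,0,0],[0,0,0],[0,0,0],[0,0,0]], gripper=[1,1,1,1,1,1,1,1,1,1,1,1,1,1,1,1,1,1,1,1])

```text
time_s: 19.85
tool_pos: [0.5589, -0.0999, 0.1987]
tool_rot: [-179.9, -0.1, 145.4]
force: [-0.2, -0.6, -1.5]
grip_width: 0.0198
grasp_force: 40.0
```

```bash
python3 - <<'E'
from h import *
togo([.4456,.2299,.197],168.8)
E
```

```text
t 19.85 pos [ 0.5589 -0.0999  0.1987] rot [-1.7990e+02 -1.0000e-01  1.4545e+02]
shift cm [28.04 20.74  0.19] len 34.88
rotvec rad [-0.0014 -0.0022 -0.4076] yaw turn 23.35236653162957
```

drive_tool(angular=[[0,0,0],[0,0,0],[0,0,0],[0,0,0],[0,0,0],[0,0,0],[0,0,0],[0,0,0],[0,0,0],[0,0,0],[0,0,-0.136],[0,0,-0.136],[0,0,-0.136],[0,0,0],[0,0,0]], delta_pos=[[2.8,2.1,0],[2.8,2.1,0],[2.8,2.1,0],[2.8,2.1,0],[2.8,2.1,0],[2.8,2.1,0],[2.8,2.1,0],[2.8,2.1,0],[2.8,2.1,0],[2.8,1.8,0],[0,0,0],[0,0,0],[0,0,0],[0,0,0],[0,0,0]], gripper=[1,1,1,1,1,1,1,1,1,1,1,1,1,1,1])

```text
time_s: 21.35
tool_pos: [0.4463, 0.2293, 0.1996]
tool_rot: [-180.0, -0.0, 168.5]
force: [-0.0, -0.0, -1.0]
grip_width: 0.0197
grasp_force: 40.0
```

```bash
python3 - <<'E'
from h import *
togo([.4456,.2299,.0284],168.8)
E
```

```text
t 21.35 pos [0.4463 0.2293 0.1996] rot [-1.7995e+02 -4.0000e-02  1.6853e+02]
shift cm [ 0.07  0.06 17.12] len 17.12
rotvec rad [-0.0008 -0.0007 -0.0047] yaw turn 0.27130155513140153
```

drive_tool(angular=[[0,0,0],[0,0,0],[0,0,0],[0,0,0],[0,0,0],[0,0,0],[0,0,0],[0,0,0],[0,0,0],[0,0,0]], delta_pos=[[0.1,0.05,2.5],[0,0,2.5],[0,0,2.5],[0,0,2.5],[0,0,2],[0,0,1],[0,0,0.5],[0,0,0],[0,0,0],[0,0,0]], gripper=[1,1,1,1,1,1,1,1,1,1])

```text
time_s: 22.35
tool_pos: [0.4465, 0.2308, 0.0663]
tool_rot: [179.9, 0.1, 168.8]
force: [0.3, -0.2, -0.3]
grip_width: 0.0197
grasp_force: 40.0
```

drive_tool(angular=[[0,0,0],[0,0,0],[0,0,0],[0,0,0],[0,0,0],[0,0,0],[0,0,0]], delta_pos=[[0,0,0.4],[0,0,0.4],[0,0,0.4],[0,0,0.4],[0,0,0.4],[0,0,0],[0,0,0]], gripper=[1,1,1,1,1,1,1])

```text
time_s: 23.05
tool_pos: [0.4457, 0.2302, 0.0451]
tool_rot: [-180.0, -0.0, 168.8]
force: [-0.9, -0.2, -0.9]
grip_width: 0.02
grasp_force: 40.0
```

Entering the stand freely; continue down 1.6 cm.

drive_tool(angular=[[0,0,0],[0,0,0],[0,0,0],[0,0,0],[0,0,0],[0,0,0],[0,0,0]], delta_pos=[[0,0,0.4],[0,0,0.4],[0,0,0.4],[0,0,0.3],[0,0,0.1],[0,0,0],[0,0,0]], gripper=[1,1,1,1,1,1,1])

```text
time_s: 23.75
tool_pos: [0.4458, 0.2303, 0.0294]
tool_rot: [180.0, 0.0, 168.8]
force: [0.1, 0.6, -0.4]
grip_width: 0.0197
grasp_force: 40.0
```

drive_tool(angular=[[0,0,0],[0,0,0],[0,0,0],[0,0,0],[0,0,0],[0,0,0],[0,0,0],[0,0,0],[0,0,0],[0,0,0],[0,0,0],[0,0,0],[0,0,0],[0,0,0],[0,0,0]], delta_pos=[[0,0,0.05],[0,0,0],[0,0,0],[0,0,0],[0,0,0],[0,0,0],[0,0,0],[0,0,0],[0,0,-1],[0,0,-2],[0,0,-3],[0,0,-3],[0,0,-3],[0,0,0],[0,0,0]], gripper=[1,5,5,5,5,5,5,5,5,5,5,5,5,5,5])

```text
time_s: 25.25
tool_pos: [0.4461, 0.2306, 0.1498]
tool_rot: [179.9, 0.1, 168.8]
force: [0.3, 0.3, -0.7]
grip_width: 0.0503
grasp_force: 0.0
```

```bash
python3 - <<'E'
from look import *
p=shot('wrist','w6.png')
for t,z in [('key_grip',.082),('key_stand',.032)]: masks(p,t,z)
s=shot('side'); masks(s,'slot',.05); print([(d['p'],d['centre']) for d in models.search_frame(s,'key_grip')])
a=cv2.resize(p['pixels'][130:330,220:420,::-1],(400,400)); b=cv2.resize(s['pixels'][170:270,200:300,::-1],(400,400),interpolation=2)
cv2.imwrite('pics/fin.png',np.hstack([a,b]))
E
```

```text
key_grip 0.94 [308. 237.] rect mm [444.4 229.8  55.9  19.6 -11.7]
key_stand 0.71 [326. 212.] rect mm [447.1 230.4  77.8  50.8  -9.9]
key_stand 0.68 [ 30. 218.] rect mm [397.    4.7  78.4  57.2 -19.1]
key_stand 0.61 [188. 234.] rect mm [437.8 125.7  76.4  58.7  -1.3]
[(0.81, [252.2, 215.0])]
```

View pics/fin.png

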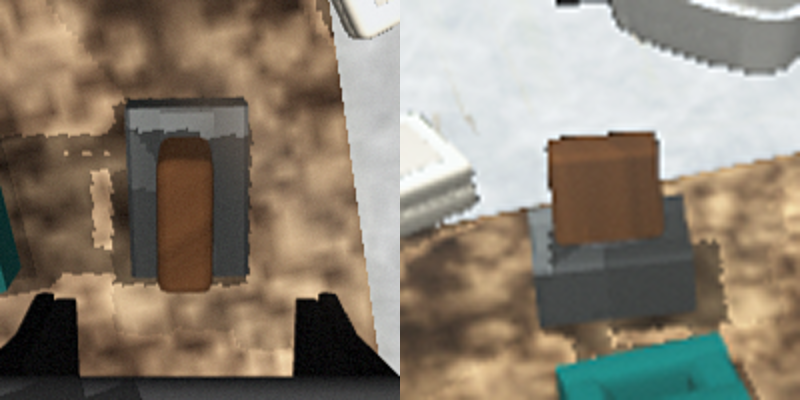

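The key's handle is seated upright on its grey block (left crop (185,215), right crop (605,190)), measured within about 1 mm of where it started, and the gripper is clear.

```bash
python3 -c "
from cell import env; print(env.sign_off())"
```

```text
the job is handed in; nothing more can be done
None
```

I turned the fastener clockwise to its stop, so the slot lines up with the ribs, put the flat key back upright in its own stand, and handed the job in at about 25 s; the hand-in call did not report the judge's verdict.

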